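# Start the star knob on the tube mixer's clamp post

## Task

Clamp the rack of blood tubes in the multi-tube mixer: set the loose star knob upright on the bare post, turn it gently backwards (anticlockwise seen from above) until it clicks down off the end of the thread, then turn it forwards (clockwise) until it has brought the raised end of the hold-down plate down level, and let go. Never force the thread, do not crush the tubes, and leave the other things on the bench where they are.

Things in the scene. Friction and masses are not known exactly. Their poses are not given: they have to be found in the camera images.
- knob_center (a point): Loose black star knob, 42 mm high, upright on the bench, about 80 g; this point is its centre, 21 mm above its underside; z up its bore. The lower half is a plain hub 36 mm across. The bore goes right through: a 25 mm mouth below with two opposed thread lugs 3 mm above the underside (18 mm between their tips), then an 18 mm guide in the head.
- knob_head (a point): Centre of the same knob's head, 10 mm above knob_center: 22 mm high, eight round lobes, 52 mm across opposite lobe tips, 49 mm across pads that each span two lobes; one lobe lies on its +x axis, the others every 45 degrees. Open fingers can be turned round it to take a new grip.
- post_top (a point): Tip of the bare steel post at one end of the mixer's plate, about 228 mm above the bench and 42 mm above the level plate; z up. 16 mm thick with a 5 mm taper, it enters the knob's bore with 1 mm play all round. The knob set on it rests on the thread with knob_center 8 to 14 mm below this point, as the lugs happen to meet the thread; when the plate is level, 21 mm below it.
- thread_end (a point): On the post's axis, 27 mm below post_top, where the coarse right-hand thread begins: 23 mm across, two starts half a turn apart, blunt ends, 12 mm of travel a turn. Where the starts lie round the post differs each time and is not given. Pressed lightly and turned back, the knob climbs up to half a turn, knob_center to 8 mm below post_top, then runs off the ends and can drop 6 mm.
- plate_end (a point): Centre of the 28 mm hole round the bare post in the aluminium hold-down plate (130 x 260 x 6 mm) on the tubes, at its top face. Springy foam holds this end raised, about 38 mm below post_top; it is level when 42 mm below, and lower crushes the tubes. The plate pivots at the other post, 210 mm away, where an equal knob is tight. At level it pushes up with about 10 N; the thread holds.
- knob_foot (a point): Centre of the knob's underside, 21 mm below knob_center. After the click the knob must be let down onto the thread before it is turned forwards, or its lugs butt on the blunt ends. Then it meets the plate after about 1/3 turn forwards and has it level after about 2/3 turn; the thread has 1 mm of play, and takes the knob down 12 mm a turn whether or not the hand follows.
- pot: Bystander: specimen pot with a round screw lid, 52 mm wide, 62 mm high, on the bench; may stand near the knob; origin under its centre.
- tape: Bystander: roll of paper tape lying flat, 64 mm wide, 18 mm high, may lie near the knob; origin under its centre.
- rack: Bystander: black rack of capped blood tubes, 100 x 210 mm, 94 mm high; origin under its centre.
- phone: Bystander: black telephone lying flat, 150 x 72 x 9 mm; origin under its centre.
- marker: Bystander: marker pen lying flat, 130 mm long, 13 mm thick; origin under its centre.
Mind the look-alikes: they are no part of the job. What is meant by the part that bears knob_center is not purple, and is the larger of those in its own colour.

How it is judged:
On the way, in this order (a step that is already met when the one before it is completed fails the run):
1. the knob, upright on the post, has been turned back so far that its lugs ride on the very end of the thread (horizontal distance between knob_center and post_top below 0.003 m and angle between knob_center's own z axis and vertical below 0.1 rad and z of knob_center in the frame of post_top between -0.0085 and -0.007 m and contact force between knob and post above 0.3 N), for 0.1 s.
2. the knob has clicked down behind the end of the thread (horizontal distance between knob_center and post_top below 0.003 m and z of knob_center in the frame of post_top between -0.016 and -0.0115 m), for 0.1 s.
At the end, for the whole second after the job is handed in: the plate is level, its end at the bare post within 1.5 mm above and 2 mm below that (40.5 to 44 mm below post_top), held down by the knob, which sits upright in the thread of the post, released and at rest (z of plate_end in the frame of post_top between -0.044 and -0.0405 m and horizontal distance between knob_center and post_top below 0.003 m and angle between knob_center's own z axis and vertical below 0.08 rad and linear speed of knob below 0.01 m/s and contact force between knob and post above 2 N); the robot touches nothing.
It fails at once if the thread is forced: knob and post press on each other with over 40 N (contact force between knob and post above 40 N).
It fails at once if the plate is screwed more than 3.5 mm below level and crushes the tubes (z of plate_end in the frame of post_top below -0.0455 m).
It fails at once if another thing on the bench is shifted by more than 30 mm (distance of any of pot, tape, rack, phone, marker from where it was at the start of the episode above 0.03 m).
It also fails if it takes over 72 s, if anything falls off the work surface, if the arm or the gripper's body presses on something with over 40 N, if the wrist force passes 120 N, or if a joint passes its speed limit or range.

## Robot

A 6-joint arm with a two-finger parallel gripper is mounted at the origin on the work surface. World frame = base frame: x ahead of the robot, y to its left, z up, the work surface at z = 0. Lengths are in m, angles in rad, forces in N, time in s.
With the tool pointing down it reaches from about 0.4 to 0.825 m from the base axis. Payload 7 kg.
Tool frame: the origin (TCP) lies on the front face of the gripper's body, between the roots of the fingers; the fingertips stand robot.nose_length ahead of it and the grasp point (between the pads) lies 54 mm ahead of it (robot.nose_length is the distance from the TCP to the fingertips, in m); y points along the fingers, z is the direction in which the jaws open and shut, and the axes are right-handed (so a half turn about y gives the same grasp; the last joint's range is limited). The gripper opens to 85 mm and grips with 20 to 120 N. Pads are 22 mm wide; open, the fingers measure 114 mm over their backs; the gripper's body (76 mm by 85 mm) begins 54 mm behind the grasp point. The pads swing forward as they close: fully open they stand 13 mm farther back than shut.
Start: joints at [-0.943, 0.359, 0.012, 0, -1.224, -0.288], TCP at [0.225, -0.636, 0.304] pointing down, gripper open.
Joint ranges: [-3.07, 3.07], [-1.43, 2.12], [-1.02, 1.25], [-3.03, 1.67], [-3.05, -0], [-3.03, 3.03]. Speed limits (rad/s): [2.39, 2.39, 3.01, 3.14, 3.14, 3.14].

## Interface

Orientations are given as a rotation vector (axis times angle).
In Python, from workcell import robot gives the robot as it stands.
- The arm moves only by the tool send_rows, never from a script. Its argument "rows" is a list that holds one entry, the list of rows, each a list of 7 numbers: the closure in counts, from 0 (fully open) to 255 (shut), then the shift along the tool's x, y, z in cm, then the turn, a rotation vector about the tool's x, y, z in degrees. A call has 1 to 20 rows; each row shifts and turns the commanded pose from where the row before left it, along the tool's axes as they then stand; what a row does not reach is not made up. A row lasts 1/12 s, in which the tool goes at most 41.7 mm and 7.16 degrees, less where a joint would pass 70% of its speed; a pose out of reach is approached as far as the arm can. A call is refused whole if a number of a shift passes 4.17 or a number of a turn 7.16, either way. A call with a gripper value outside its range is refused whole. The fingers move at their own pace and stop on an object; the grip force is fixed at half the most. Time passes only in rows, so rows that do not move let the fingers close. It gives the time, the measured TCP pose, the force and the opening at its end, in the units of the state.
- robot.sense(): the state, without advancing time (a new reading comes with each control period).
- robot.get_image(name): name is "side" or "top" or "wrist"; returns a dict with "image" (384x512x3 uint8, red, green, blue), "mtx" (3x3 intrinsics, pixels), "pose" (4x4, takes a point from camera to world coordinates); the wrist camera has in their place "mount" (4x4, takes a point from camera to tool coordinates, whose origin is the TCP and whose axes are the tool frame's). Camera axes: x right, y down, z forward; pixel columns grow to the right and rows downward; lengths in m; the calibration is good to about 2 mm. A picture is of the moment at which its call begins: read the wrist's pose just before it. There is no depth.
- robot.finish_job(): hands the job in, once; it reports no verdict.
Trained networks look in the newest picture that a camera, given by its name, has taken for a name from the list of things; names that differ only in an ending like _2 or _b are one class to them, and where a whole thing is asked for, a point or a joint stands for the part that bears it (a point fixed in the world has none). Each returns a list of dicts, best first, with "confidence" (0 to 1); they miss things now and then, are a little off and sometimes report something else, mostly with a low value. They report only what shows in the picture. A call takes as long as a camera call. They do not tell look-alikes from the thing itself.
- robot.spot_in(thing, camera): "point" ([column, row] in pixels, amid what is visible of it).
The state is a dict: "time_s": time; "q": joint angles; "dq": joint speeds; "tau": joint torques, N m; "eef_pos": TCP position; "tool_rot": TCP orientation; "force": force on the tool from outside, world axes, zero at the start; "wrist_torque": the same for the moment, N m; "width": opening from 0.0 (shut) to 1.0 (fully open).
Only numpy, scipy, OpenCV 4.12 (cv2) and the standard library are available. Lean on these libraries where they do the work, as an engineer would, in place of code of your own. Each camera call takes 0.05 s, during which the arm holds its last target.

## Working session

There is one attempt and no reset: what is moved stays moved. The work goes in short steps, Python scripts to look and compute and a tool call to move; the robot and the scene stay as the last step left them, time stands still between calls to the robot, and variables do not carry over. Pictures are saved under pics/ and viewed, and the job is handed in when it is done.

Besides the shell and the picture viewer there is one more tool, called after "Emit:" as name([rows], argument=value, ...), one row to a line, values as JSON. send_rows: Moves the arm, as the interface text tells. Its arguments: {"type":"object","properties":{"rows":{"type":"array","items":{"type":"array","items":{"type":"array","items":{"type":"number"}}}}},"required":["rows"]}

```bash
ls; mkdir -p pics
python3 - <<'E'
from workcell import robot
import cv2
print(robot.sense()); print(robot.nose_length)
for n in ["side","top","wrist"]:
    d=robot.get_image(n); cv2.imwrite(f"pics/{n}0.png",d["image"][:,:,::-1]); print(n,d["mtx"].tolist(),d.get("pose",d.get("mount")).tolist())
    for t in ["knob_center","post_top","plate_end","pot","tape","phone","marker"]:
        r=robot.spot_in(t,n); print(t,[(list(map(int,x["point"])),round(x["confidence"],2)) for x in r])
E
```

```text
pics
{'time_s': 0.0, 'q': array([-9.42900293e-01,  3.59376641e-01,  1.10869031e-02, -3.25674635e-04,
       -1.22410266e+00, -2.88081648e-01]), 'dq': array([2.21833131e-05, 1.36662319e-03, 1.39197496e-04, 7.62071206e-04,
       8.67827657e-04, 2.01173291e-03]), 'tau': array([ 2.73064004e-03, -5.83332467e+01,  2.93415320e+01,  6.93662122e+00,
       -5.99922671e-03, -8.08095888e-05]), 'eef_pos': array([ 0.22483955, -0.63608295,  0.30298683]), 'tool_rot': array([-1.55273861, -0.26617324,  0.26685285]), 'force': array([ 0.61944479,  0.09851705, -0.27550946]), 'wrist_torque': array([-0.02715819, -0.0520684 , -0.0242679 ]), 'width': 0.9974321041522587}
0.0726
side [[436.9023002457669, 0.0, 250.93041293144185], [0.0, 436.9023002457669, 192.1194954918708], [0.0, 0.0, 1.0]] [[0.7521919926144185, -0.36688475037688073, 0.5473598324572642, -0.26531566204632395], [-0.6586774411915398, -0.3950084932143648, 0.6404001239489906, -0.8863939633666146], [-0.018741256951337812, -0.8422374191576926, -0.5387809342009728, 0.9494590555434952], [0.0, 0.0, 0.0, 1.0]]
knob_center [([337, 305], 0.79), ([304, 31
[... 731 characters left out ...]
top [([289, 188], 0.39)]
plate_end [([261, 195], 0.81)]
pot [([351, 192], 0.59)]
tape [([328, 226], 0.5)]
phone [([339, 152], 0.72)]
marker [([303, 247], 0.65), ([287, 189], 0.44)]
wrist [[324.0927920716866, 0.0, 259.8465778462212], [0.0, 324.0927920716866, 191.96945600615825], [0.0, 0.0, 1.0]] [[-0.0002995913642888088, 0.9572075978930265, 0.28940201239949365, -0.07356324916319584], [0.00014067193863842941, -0.28940198218304697, 0.9572076435757965, -0.06948835738918119], [0.9999999452282086, 0.00032748188597662764, -4.794991380491997e-05, 0.0006595257091953632], [0.0, 0.0, 0.0, 1.0]]
knob_center [([360, 324], 0.86)]
post_top []
plate_end []
pot []
tape [([452, 381], 0.57)]
phone []
marker []
```

View pics/side0.png

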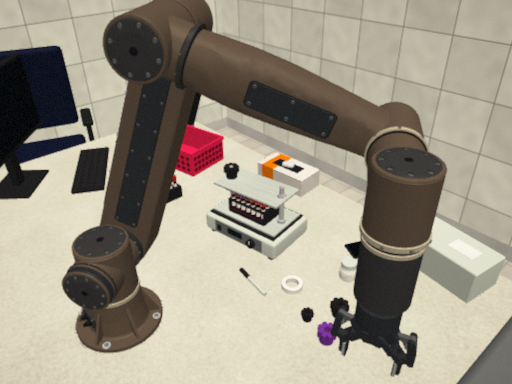

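View pics/top0.png

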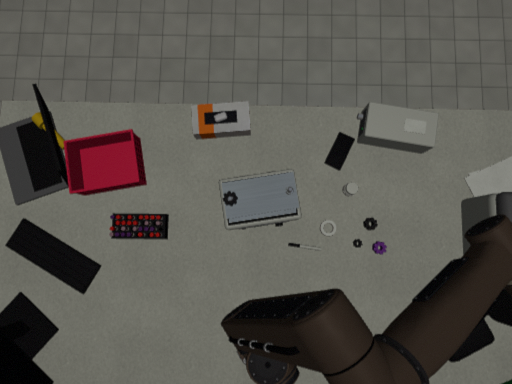

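View pics/wrist0.png

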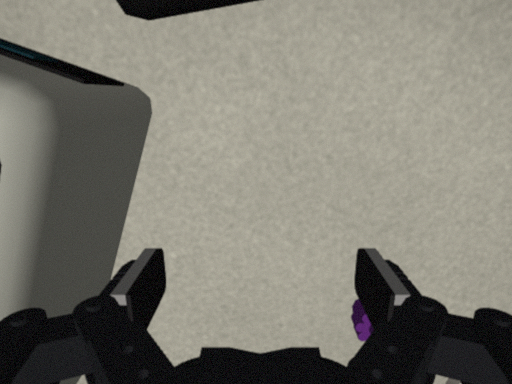

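```bash
cat > h.py <<'E'
import numpy as np, cv2, json
from workcell import robot
from scipy.spatial.transform import Rotation as R
def fixed(n):
    d=robot.get_image(n); return d["image"],d["mtx"],d["pose"]
def wrist():
    s=robot.sense(); d=robot.get_image("wrist")
    T=np.eye(4);T[:3,:3]=R.from_rotvec(s["tool_rot"]).as_matrix();T[:3,3]=s["eef_pos"]
    return d["image"],d["mtx"],T@d["mount"]
def ray(px,K,P):
    d=P[:3,:3]@np.linalg.solve(K,[px[0],px[1],1.]); return P[:3,3],d/np.linalg.norm(d)
def onz(px,K,P,z):
    o,d=ray(px,K,P); return o+d*(z-o[2])/d[2]
def tri(rs):
    A=np.zeros((3,3));b=np.zeros(3)
    for o,d in rs:
        M=np.eye(3)-np.outer(d,d);A+=M;b+=M@o
    x=np.linalg.solve(A,b); return x,[np.linalg.norm((np.eye(3)-np.outer(d,d))@(x-o)) for o,d in rs]
def proj(X,K,P):
    c=P[:3,:3].T@(np.asarray(X)-P[:3,3]); p=K@c; return p[:2]/p[2]
def crop(img,c,w,h,f,name):
    x,y=int(c[0]-w/2),int(c[1]-h/2);x=max(x,0);y=max(y,0)
    o=cv2.resize(img[y:y+h,x:x+w,::-1],None,fx=f,fy=f,interpolation=cv2.INTER_CUBIC);cv2.imwrite(f"pics/{name}.png",o)
def state():
    s=robot.sense();M=R.from_rotvec(s["tool_rot"]).as_matrix()
    print("t",round(s["time_s"],2),"tcp",s["eef_pos"].round(4),"x",M[:,0].round(3),"y",M[:,1].round(3),"z",M[:,2].round(3),"F",s["force"].round(2),"W",s["wrist_torque"].round(2),"w",round(s["width"],3),"q",s["q"].round(3))
    return s,M
E
python3 - <<'E'
from h import *
state()
a=fixed("top");crop(a[0],(370,230),100,70,8,"topc"); crop(a[0],(262,198),100,70,8,"topp")
b=fixed("side");crop(b[0],(320,310),100,70,8,"sidec");crop(b[0],(265,205),100,70,8,"sidep")
print(onz((370.5,224),a[1],a[2],.042))
print(tri([ray((370.5,224),*a[1:]),ray((339,307),*b[1:])]))
E
```

```text
t 1.2 tcp [ 0.2249 -0.6364  0.3039] x [ 0.943  0.333 -0.   ] y [-0.  0. -1.] z [-0.333  0.943  0.   ] F [ 1.11 -0.22  0.56] W [-0.    0.04 -0.02] w 1.004 q [-0.943  0.359  0.012  0.    -1.224 -0.288]
[ 0.45777066 -0.39870572  0.042     ]
(array([ 0.45815676, -0.40170271,  0.03218918]), [np.float64(0.00011187237274668934), np.float64(0.00011187237274676377)])
```

```bash
cd pics; python3 -c "
import cv2,numpy as np
r=[cv2.resize(cv2.imread(f+'.png'),(400,280)) for f in ['topc','topp','sidec','sidep']]
cv2.imwrite('m1.png',np.vstack([np.hstack(r[:2]),np.hstack(r[2:])]))"
```

```text
(no output)
```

View pics/m1.png

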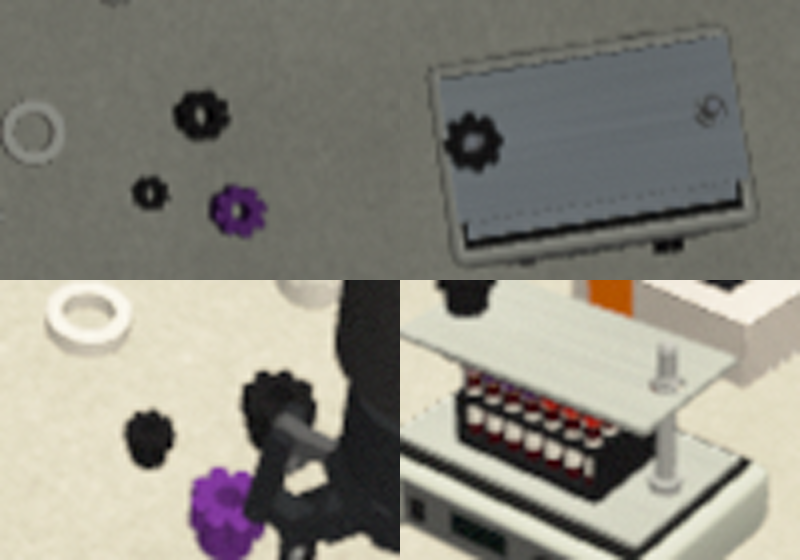

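Candidates in the top picture: the large black knob at (370,224), the small black knob at (357,243) and the purple knob at (379,248). The tight black one at (230,198) sits on the mixer. The crop confirms that the large loose black knob at (370,224) is the right one.

Emit:
send_rows([
  [[0,2.98,0.53,1.45,0,0,0],[0,2.98,0.53,1.45,0,0,0],[0,2.98,0.53,1.45,0,0,0],[0,2.98,0.53,1.45,0,0,0],[0,2.98,0.53,1.45,0,0,0],[0,2.98,0.53,1.45,0,0,0],[0,2.98,0.53,1.45,0,0,0],[0,2.98,0.53,1.45,0,0,0],[0,2.98,0.53,1.45,0,0,0],[0,2.98,0.53,1.45,0,0,0],[0,0,0,0,0,0,0],[0,0,0,0,0,0,0]],
])

```text
time_s: 2.3
eef_pos: [0.4588, -0.399, 0.2506]
tool_rot: [-1.554, -0.269, 0.269]
force: [-0.1, -0.6, 0.4]
width: 1.001
```

Run:
```python
from h import *
state()
w=wrist();cv2.imwrite("pics/w1.png",w[0][:,:,::-1])
print(proj((.458,-.4,.042),*w[1:]))
b=fixed("side");crop(b[0],(320,310),120,90,6,"s1");crop(b[0],(270,205),100,75,8,"s1p")
```

```text
t 2.3 tcp [ 0.4588 -0.399   0.2506] x [ 0.942  0.336 -0.   ] y [-0.001  0.    -1.   ] z [-0.336  0.942  0.   ] F [-0.14 -0.62  0.4 ] W [0.01 0.02 0.04] w 1.001 q [-0.395  0.289 -0.216 -0.    -1.067 -0.833]
[258.23192632 179.54171119]
```

View pics/w1.png

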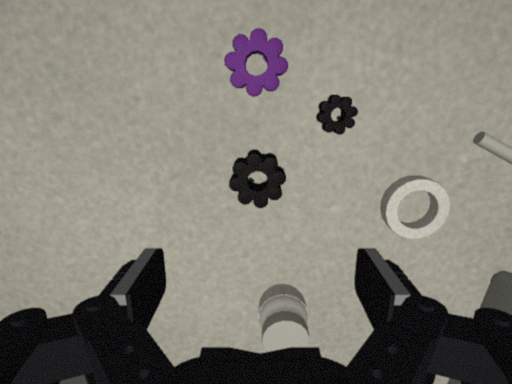

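View pics/s1p.png

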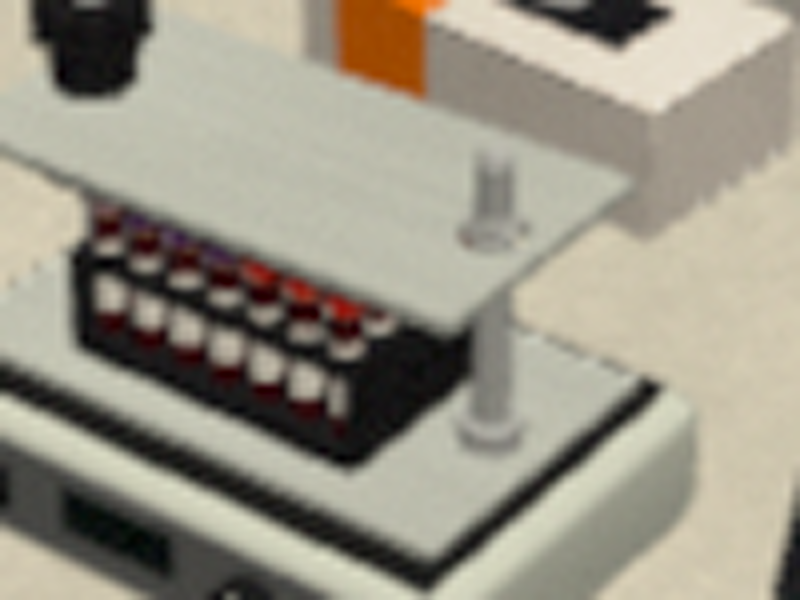

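Run:
```python
from h import *
w=wrist();crop(w[0],(258,179),80,80,7,"w2")
K,P=w[1:]
# fit dark silhouette at z=.042 plane: sample fourier-8 over assumed top-plane ring
g=w[0].astype(float).mean(2)
best=[]
for cx in np.arange(.450,.467,.0005):
  for cy in np.arange(-.408,-.392,.0005):
    a=np.arange(0,360,3)*np.pi/180
    m=lambda r:np.array([proj((cx+r*np.cos(t),cy+r*np.sin(t),.042),K,P) for t in a]).astype(np.float32)
    pi,po=m(.019),m(.0275)
    f=lambda p:cv2.remap(g.astype(np.float32),p[None,:,0],p[None,:,1],cv2.INTER_LINEAR)[0]
    best.append((f(pi).mean()-f(po).mean(),cx,cy))
best.sort();print(best[:5]);b=np.array(best[:8])[:,1:].mean(0);print(b)
cx,cy=b
for r in (.0235,.0245,.0255):
  v=f(np.array([proj((cx+r*np.cos(t),cy+r*np.sin(t),.042),K,P) for t in a]).astype(np.float32))
  c=np.sum(-v*np.exp(1j*8*a)); print(r,abs(c),np.degrees(np.angle(c))/8)
```

```text
[(np.float32(-124.99976), np.float64(0.458), np.float64(-0.40149999999999997)), (np.float32(-124.98749), np.float64(0.458), np.float64(-0.40099999999999997)), (np.float32(-124.468216), np.float64(0.4575), np.float64(-0.40099999999999997)), (np.float32(-124.40772), np.float64(0.458), np.float64(-0.40049999999999997)), (np.float32(-124.16679), np.float64(0.4575), np.float64(-0.40149999999999997))]
[ 0.457875  -0.4011875]
0.0235 3319.2863739130257 -16.622700484376505
0.0245 3968.4445001732197 -16.767652093115963
0.0255 3078.2593138702805 -16.60392163890155
```

View pics/w2.png

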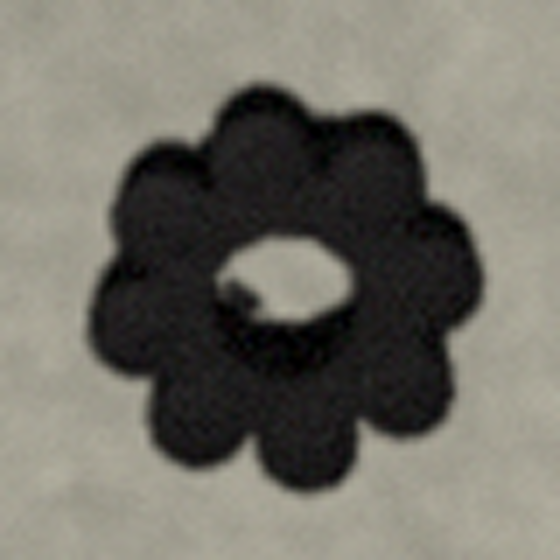

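```bash
python3 - <<'E'
from h import *
w=wrist();K,P=w[1:]
k=np.array([.4579,-.4010])
for n,p,z in [("small",(337,114),.03),("purple",(256,64),.042),("tape",(416,208),.018),("pot",(283,298),.062)]:
    d=onz(p,K,P,z)[:2]-k
    print(n,d.round(3),np.linalg.norm(d).round(3),[(y,(d@[np.cos(np.radians(y)),np.sin(np.radians(y))]).round(3),(d@[-np.sin(np.radians(y)),np.cos(np.radians(y))]).round(3)) for y in (95.8,140.8)])
a=fixed("top");b=fixed("side")
# refine post
crop(b[0],(278,195),40,30,20,"s2p");crop(a[0],(288,192),40,30,20,"t2p")
E
cd pics; python3 -c "
import cv2,numpy as np
r=[cv2.resize(cv2.imread(f+'.png'),(400,300)) for f in ['s2p','t2p']]
cv2.imwrite('m2.png',np.hstack(r))"
```

```text
small [-0.077  0.045] 0.089 [(95.8, np.float64(0.053), np.float64(0.072)), (140.8, np.float64(0.088), np.float64(0.013))]
purple [-0.091 -0.034] 0.097 [(95.8, np.float64(-0.025), np.float64(0.094)), (140.8, np.float64(0.049), np.float64(0.084))]
tape [-0.02   0.158] 0.159 [(95.8, np.float64(0.159), np.float64(0.004)), (140.8, np.float64(0.115), np.float64(-0.11))]
pot [0.093 0.057] 0.109 [(95.8, np.float64(0.047), np.float64(-0.098)), (140.8, np.float64(-0.036), np.float64(-0.103))]
```

View pics/m2.png

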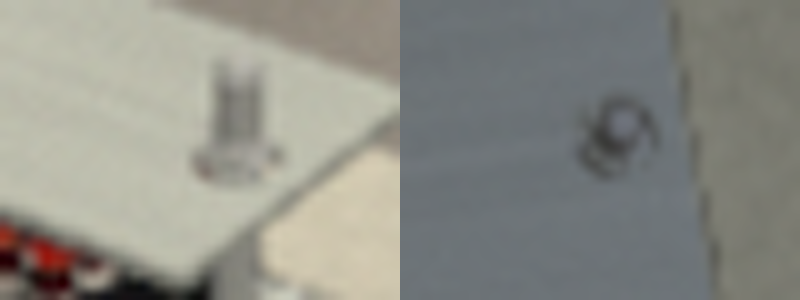

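Run:
```python
from h import *
a=fixed("top");b=fixed("side")
print(tri([ray((290.2,189.3),*a[1:]),ray((281.8,186.6),*b[1:])]), onz((290.2,189.3),*a[1:],.228),onz((281.8,186.6),*b[1:],.228))
s,M=state()
d=np.array([.458,-.401,.0])-s["eef_pos"]; print((M.T@d)*100)
```

```text
(array([ 0.56183249, -0.0677456 ,  0.22569158]), [np.float64(7.106080506652747e-05), np.float64(7.106080506661416e-05)]) [ 0.56145308 -0.06749298  0.228     ] [ 0.55926155 -0.07038792  0.228     ]
t 2.7 tcp [ 0.457  -0.401   0.2511] x [0.943 0.332 0.   ] y [ 0. -0. -1.] z [-0.332  0.943 -0.   ] F [ 0.33  0.15 -0.54] W [ 0.03  0.02 -0.01] w 1.002 q [-0.399  0.288 -0.216  0.    -1.067 -0.833]
[ 0.08735541 25.10792661 -0.02774588]
```

Emit:
send_rows([
  [[0,0,2.5,0,0,6.9,0],[0,0,2.5,0,0,6.9,0],[0,0,2.5,0,0,0,0],[0,0,2.5,0,0,0,0],[0,0,0,0,0,0,0],[0,0,0,0,0,0,0]],
])

```text
time_s: 3.2
eef_pos: [0.4568, -0.4005, 0.1502]
tool_rot: [-1.568, -0.075, 0.079]
force: [0.3, -0.5, 0.6]
width: 1.002
```

```bash
cat > kn.py <<'E'
from h import *
# knob top in tool frame. h=distance ahead (y) of head top from TCP
def knobfit(h,r0=(0,0),span=.012,step=.0005):
    d=robot.get_image("wrist");K=d["mtx"];P=d["mount"];g=d["image"].astype(np.float32).mean(2)
    a=np.arange(0,360,3)*np.pi/180
    def f(cx,cz,r):
        X=np.stack([cx+r*np.cos(a),np.full_like(a,h),cz+r*np.sin(a)]);c=P[:3,:3].T@(X-P[:3,3:]);p=(K@c);p=(p[:2]/p[2]).astype(np.float32)
        return cv2.remap(g,p[0][None],p[1][None],cv2.INTER_LINEAR)[0]
    best=sorted((f(x,z,.019).mean()-f(x,z,.0275).mean(),x,z) for x in r0[0]+np.arange(-span,span,step) for z in r0[1]+np.arange(-span,span,step))
    c=np.array(best[:8])[:,1:].mean(0);v=f(*c,.0245);q=np.sum(-v*np.exp(1j*8*a))
    return c,np.degrees(np.angle(q))/8,best[0][0],d["image"]
E
python3 - <<'E'
from kn import *
s,M=state()
c,ang,sc,im=knobfit(.151-.042);print(c,ang,sc)
cv2.imwrite("pics/w3.png",im[:,:,::-1]);state()
E
```

```text
t 3.2 tcp [ 0.4568 -0.4005  0.1502] x [ 0.995  0.098 -0.003] y [-0.003  0.001 -1.   ] z [-0.098  0.995  0.001] F [ 0.28 -0.54  0.57] W [-0.02 -0.06  0.01] w 1.002 q [-0.399  0.388 -0.329  0.    -0.856 -1.074]
[ 5.625e-04 -6.250e-05] -22.04497166823837 -129.56352
t 3.25 tcp [ 0.4577 -0.4009  0.1517] x [ 0.995  0.099 -0.   ] y [-0. -0. -1.] z [-0.099  0.995 -0.   ] F [-0.83 -0.09  0.43] W [-0.01 -0.06  0.04] w 0.995 q [-3.980e-01  3.870e-01 -3.270e-01  1.000e-03 -8.570e-01 -1.074e+00]
```

View pics/w3.png

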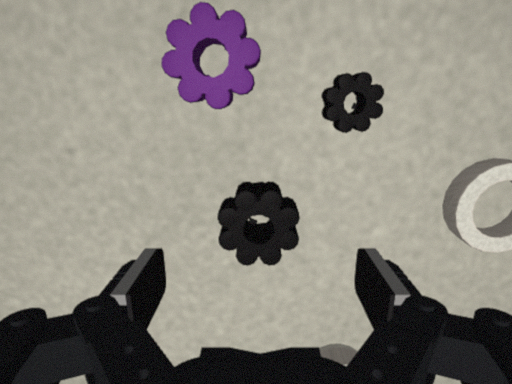

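Emit:
send_rows([
  [[0,0.05,2.2,0,0,0,0],[0,0,2.2,0,0,0,0],[0,0,2.0,0,0,0,0],[0,0,0,0,0,0,0],[60,0,0,0,0,0,0],[90,0,0,0,0,0,0],[90,0,0,0,0,0,0],[90,0,0,0,0,0,0],[90,0,0,0,0,0,0],[90,0,0,0,0,0,0]],
])

```text
time_s: 4.08
eef_pos: [0.4584, -0.4004, 0.0877]
tool_rot: [-1.57, -0.079, 0.077]
force: [0.6, 0.2, 0.1]
width: 0.648
```

Run:
```python
from kn import *
state()
d=robot.get_image("wrist");cv2.imwrite("pics/w4.png",d["image"][:,:,::-1]);state()
```

```text
t 4.08 tcp [ 0.4584 -0.4004  0.0877] x [0.995 0.099 0.001] y [ 0.001 -0.    -1.   ] z [-0.099  0.995 -0.001] F [0.56 0.24 0.1 ] W [ 0.05  0.06 -0.  ] w 0.648 q [-0.397  0.467 -0.382  0.    -0.722 -1.074]
t 4.13 tcp [ 0.4582 -0.4004  0.0874] x [0.995 0.099 0.001] y [ 0.001 -0.    -1.   ] z [-0.099  0.995 -0.   ] F [ 0.8  -0.49  0.21] W [-0.01 -0.02 -0.01] w 0.649 q [-0.397  0.467 -0.382  0.    -0.721 -1.074]
```

View pics/w4.png

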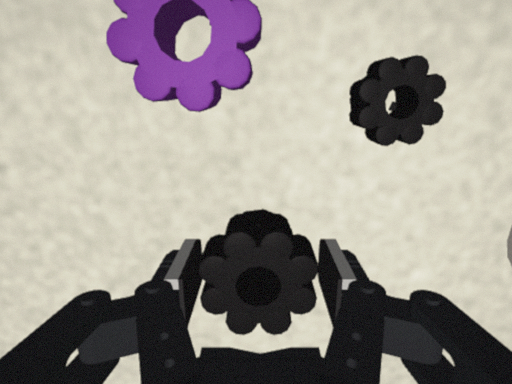

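Emit:
send_rows([
  [[130,0,0,0,0,0,0],[130,0,0,0,0,0,0],[130,0,0,0,0,0,0],[130,0,0,0,0,0,0],[130,0,0,0,0,0,0]],
])

```text
time_s: 4.55
eef_pos: [0.4583, -0.4005, 0.0876]
tool_rot: [-1.57, -0.078, 0.078]
force: [-1.6, 1.1, 6.9]
width: 0.559
```

Run:
```python
from kn import *
state()
d=robot.get_image("wrist");cv2.imwrite("pics/w5.png",d["image"][:,:,::-1]);state()
```

```text
t 4.55 tcp [ 0.4583 -0.4005  0.0876] x [0.995 0.099 0.   ] y [ 0.001 -0.001 -1.   ] z [-0.099  0.995 -0.001] F [-1.58  1.06  6.94] W [ 0.47  0.3  -0.07] w 0.559 q [-0.397  0.467 -0.381  0.    -0.722 -1.074]
t 4.6 tcp [ 0.4583 -0.4005  0.0876] x [0.995 0.099 0.001] y [ 0.001 -0.    -1.   ] z [-0.099  0.995 -0.001] F [-1.37  0.98  6.31] W [0.43 0.4  0.01] w 0.56 q [-0.397  0.467 -0.381  0.    -0.722 -1.074]
```

View pics/w5.png

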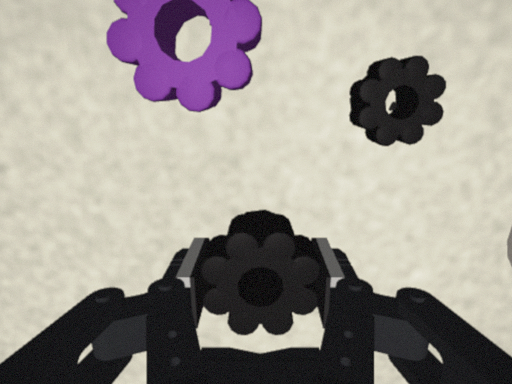

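Emit:
send_rows([
  [[130,0,-2.0,0,0,0,0],[130,0,-2.5,0,0,0,0],[130,0,-2.5,0,0,0,0],[130,1.6,-2.2,2.4,0,0,0],[130,1.6,-2.2,2.4,0,0,0],[130,1.6,-2.2,2.4,0,0,0],[130,1.6,-2.2,2.4,0,0,0],[130,1.6,-2.2,2.4,0,0,0],[130,1.6,-2.2,2.4,0,0,0],[130,1.6,-2.2,2.4,0,0,0],[130,1.6,-2.2,2.4,0,0,0],[130,1.6,-2.2,2.4,0,0,0],[130,1.6,0,2.4,0,0,0],[130,1.6,0,2.4,0,0,0],[130,1.6,0,2.4,0,0,0],[130,1.6,0,2.4,0,0,0],[130,0.7,0,0.8,0,0,0],[130,0,0,0,0,0,0],[130,0,0,0,0,0,0]],
])

```text
time_s: 6.18
eef_pos: [0.6403, -0.0603, 0.3542]
tool_rot: [-1.569, -0.078, 0.08]
force: [0.3, -0.6, -0.5]
width: 0.556
```

Run:
```python
from kn import *
s,M=state()
w=wrist();cv2.imwrite("pics/w6.png",w[0][:,:,::-1]);state()
print(proj((.561,-.068,.228),*w[1:]))
a=fixed("top");b=fixed("side");crop(a[0],(300,190),100,75,8,"t6");crop(b[0],(290,180),120,90,6,"s6")
```

```text
t 6.18 tcp [ 0.6403 -0.0603  0.3542] x [ 0.995  0.1   -0.001] y [-0.001 -0.    -1.   ] z [-0.1    0.995 -0.   ] F [ 0.25 -0.6  -0.49] W [ 0.02  0.08 -0.04] w 0.556 q [ 0.209  0.281  0.015 -0.    -1.306 -1.68 ]
t 6.23 tcp [ 0.6401 -0.0609  0.3545] x [ 0.995  0.099 -0.001] y [-0.001 -0.    -1.   ] z [-0.099  0.995 -0.   ] F [-0.31 -0.63 -0.86] W [-0.09  0.04 -0.05] w 0.555 q [ 0.208  0.281  0.015 -0.    -1.306 -1.68 ]
[259.08257628  83.39826026]
```

View pics/w6.png

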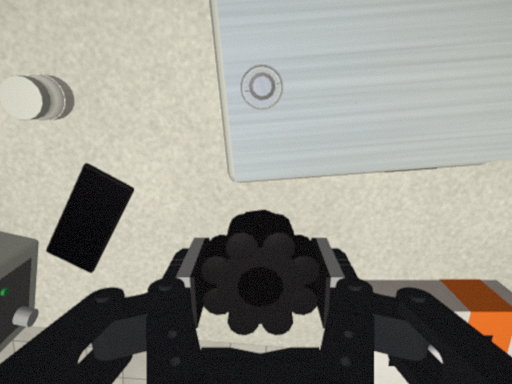

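View pics/s6.png

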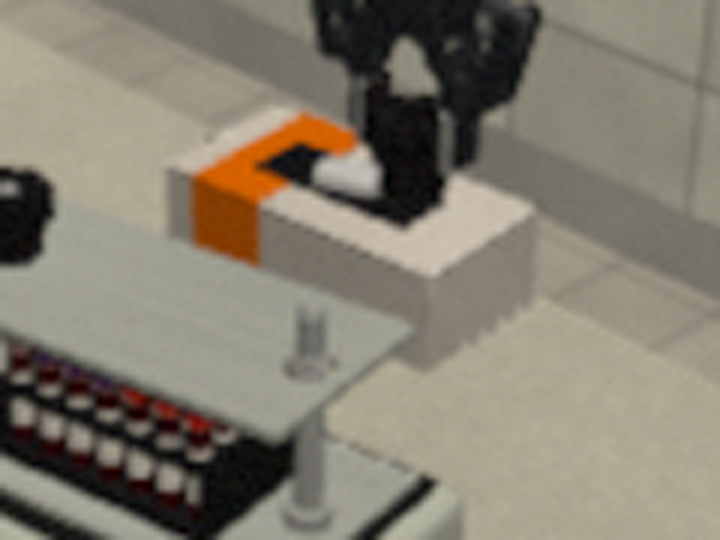

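```bash
python3 - <<'E'
from kn import *
d=robot.get_image("wrist");im=d["image"];crop(im,(262,86),60,60,10,"w7")
s,M=state()
K=d["mtx"];P=d["mount"]
crop(im,(260,285),140,110,5,"w7k")
for p in ((262.,86.),):
    for h in (s["eef_pos"][2]-.228,):
        o=P[:3,3];v=P[:3,:3]@np.linalg.solve(K,[*p,1]);X=o+v*(h-o[1])/v[1];print("tip tool",X)
g=im.astype(np.float32).mean(2)
# held knob silhouettes unreliable; bore top edge center
E
cd pics; python3 -c "
import cv2,numpy as np
a=cv2.imread('w7.png');b=cv2.imread('w7k.png');b=cv2.resize(b,(560,440));a=cv2.resize(a,(440,440));cv2.imwrite('m3.png',np.hstack([a,b])[:,:800])"
```

```text
t 6.38 tcp [ 0.6399 -0.0617  0.355 ] x [ 0.995  0.098 -0.   ] y [-0. -0. -1.] z [-0.098  0.995 -0.   ] F [-0.34 -0.52 -1.15] W [ 0.01 -0.02 -0.04] w 0.555 q [ 0.207  0.28   0.015  0.    -1.306 -1.68 ]
tip tool [-0.07812681  0.12704246  0.00190734]
```

View pics/w7.png

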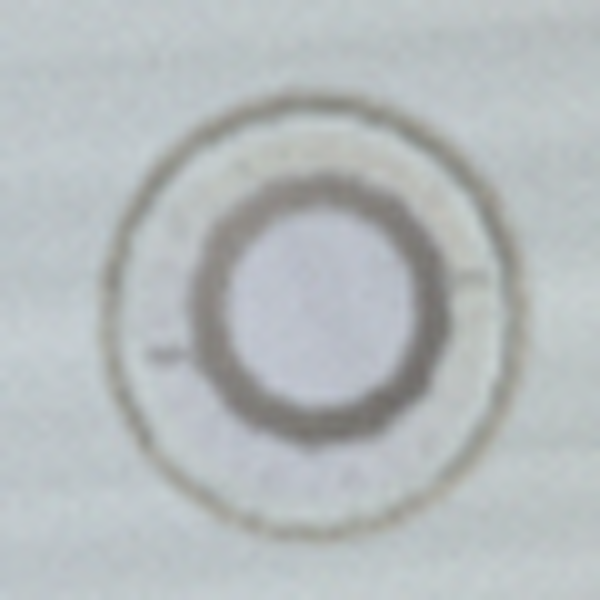

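View pics/w7k.png

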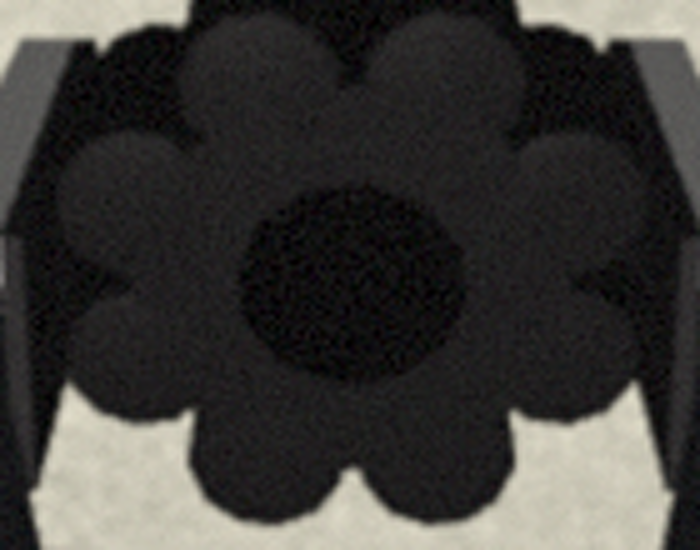

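Run:
```python
from kn import *
d=robot.get_image("wrist");K=d["mtx"];P=d["mount"]
def T(p,h):
    o=P[:3,3];v=P[:3,:3]@np.linalg.solve(K,[*p,1]);return o+v*(h-o[1])/v[1]
t=T((263.8,87.0),.355-.228-.0003)
for h in (.043,.0457,.048): print(h,T((260.4,286.6),h))
k=T((260.4,286.6),.0457)
print("tip",t,"diff cm",(t-k)*100)
s,M=state(); print("knob",s["eef_pos"]+M@k,"tip",s["eef_pos"]+M@t)
```

```text
0.043 [-0.00039515  0.043       0.00093426]
0.0457 [0.00136511 0.0457     0.00093927]
0.048 [0.00286459 0.048      0.00094353]
tip [-0.07757213  0.1267      0.00294332] diff cm [-7.89372332  8.1         0.20040497]
t 6.43 tcp [ 0.64   -0.0616  0.3552] x [0.995 0.098 0.   ] y [ 0.  0. -1.] z [-0.098  0.995  0.   ] F [ 0.14 -0.27 -0.43] W [-0.02 -0.06  0.03] w 0.561 q [ 0.207  0.28   0.015 -0.    -1.306 -1.68 ]
knob [ 0.64125382 -0.06053175  0.30946799] tip [ 0.56251488 -0.06623894  0.22845125]
```

Run:
```python
from kn import *
d=robot.get_image("wrist");K=d["mtx"];P=d["mount"]
def T(p,h):
    o=P[:3,3];v=P[:3,:3]@np.linalg.solve(K,[*p,1]);return (o+v*(h-o[1])/v[1])[[0,2]]
im=cv2.imread("pics/w3.png");c=im[195:260,215:305];cv2.imwrite("pics/w3c.png",cv2.convertScaleAbs(cv2.resize(c,None,fx=8,fy=8,interpolation=cv2.INTER_CUBIC),alpha=1.6))
# w1: knob centre in tool from world fit
kc=np.array([.457875,-.4011875])-np.array([.4588,-.399]);M=R.from_rotvec([-1.554,-.269,.269]).as_matrix()
k1=(M.T@np.array([*kc,0]))[[0,2]]; l=T((252.3,181.1),.2465)
print(k1,l,(l-k1)*1000, "ang tool x->z",np.degrees(np.arctan2(*(l-k1)[::-1])))
t=T((263.8,87.0),.127)
for p in ((232+17,56+35.5),(232+47,56+27.8)):
    e=T(p,.127+.027)-T((263.8+0,87.),.127);print("end",e*1000,np.degrees(np.arctan2(*e[::-1])))
```

```text
[-0.00160646 -0.0017493 ] [ 0.01037473 -0.00695292] [11.98119597 -5.203618  ] ang tool x->z -23.47604886803818
end [ 2.29470853 -9.43242574] -76.32677335829229
end [-2.52392474 10.24388443] 103.8410601533482
```

View pics/w3c.png

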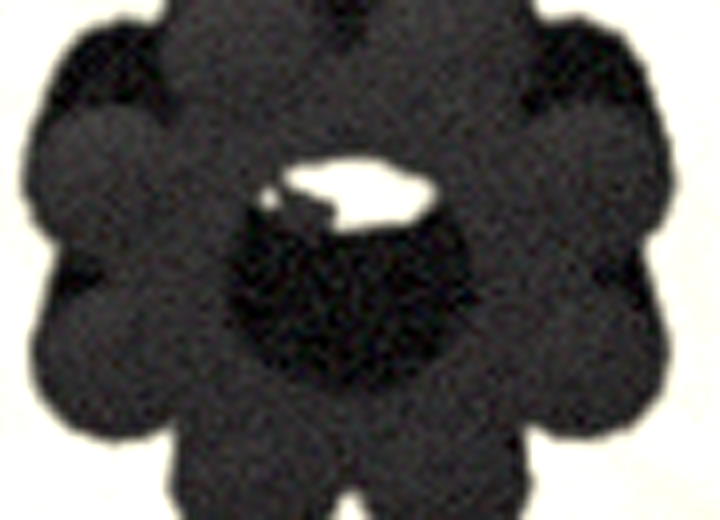

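Run:
```python
from kn import *
d=robot.get_image("wrist");K=d["mtx"];P=d["mount"]
def T(p,h):
    o=P[:3,3];v=P[:3,:3]@np.linalg.solve(K,[*p,1]);return (o+v*(h-o[1])/v[1])[[0,2]]
for p in ((248,220.6),(250.5,219.5),(252.5,220.6),(255,222.0),(256.5,223.2)): print(p,T(p,.147)*1000,T(p,.1445)*1000)
# bore top centre
print(T((215+352/8,195+290/8),.109)*1000)
```

```text
(248, 220.6) [13.1838568 -7.806919 ] [12.18015752 -7.70838577]
(250.5, 219.5) [12.33738654 -6.00754967] [11.34346227 -5.92979551]
(252.5, 220.6) [13.18250483 -4.58031192] [12.17882116 -4.51903946]
(255, 222.0) [14.26070018 -2.79211175] [13.24456554 -2.75148936]
(256.5, 223.2) [15.18736756 -1.71763547] [14.1605318 -1.6894211]
[4.75250192 0.19044571]
```

Emit:
send_rows([
  [[130,-1.5,0,0.1,0,0,0],[130,-2.2,0,0.1,0,0,0],[130,-2.2,0,0,0,0,0],[130,-1.5,1.0,0,0,0,0],[130,-0.5,1.2,0,0,0,0],[130,0,1.0,0,0,0,0],[130,0,0,0,0,0,0],[130,0,0,0,0,0,0]],
])

```text
time_s: 7.2
eef_pos: [0.5619, -0.0666, 0.3226]
tool_rot: [-1.57, -0.077, 0.078]
force: [0.2, -0.1, -0.9]
width: 0.557
```

Run:
```python
from kn import *
s,M=state()
a=fixed("top");b=fixed("side");crop(a[0],(290,190),60,45,13,"t8");crop(b[0],(280,175),60,45,13,"s8");state()
```

```text
t 7.2 tcp [ 0.5619 -0.0666  0.3226] x [ 0.995  0.099 -0.001] y [-0.001 -0.    -1.   ] z [-0.099  0.995 -0.   ] F [ 0.17 -0.12 -0.88] W [0.04 0.01 0.01] w 0.557 q [ 0.228  0.168 -0.204  0.    -1.199 -1.7  ]
t 7.3 tcp [ 0.5624 -0.0665  0.3233] x [0.995 0.099 0.   ] y [ 0. -0. -1.] z [-0.099  0.995 -0.   ] F [ 0.18 -0.15 -1.09] W [ 0.03 -0.05 -0.  ] w 0.552 q [ 0.228  0.168 -0.203  0.    -1.2   -1.7  ]
```

View pics/s8.png

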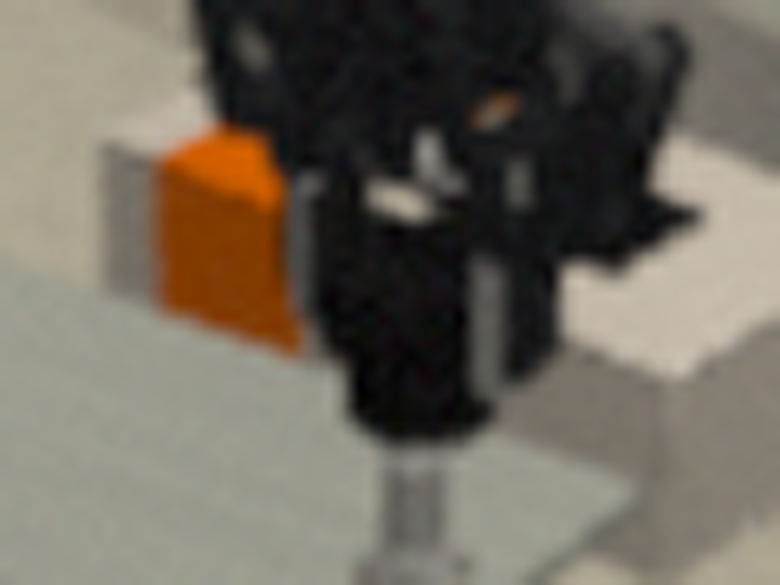

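View pics/t8.png

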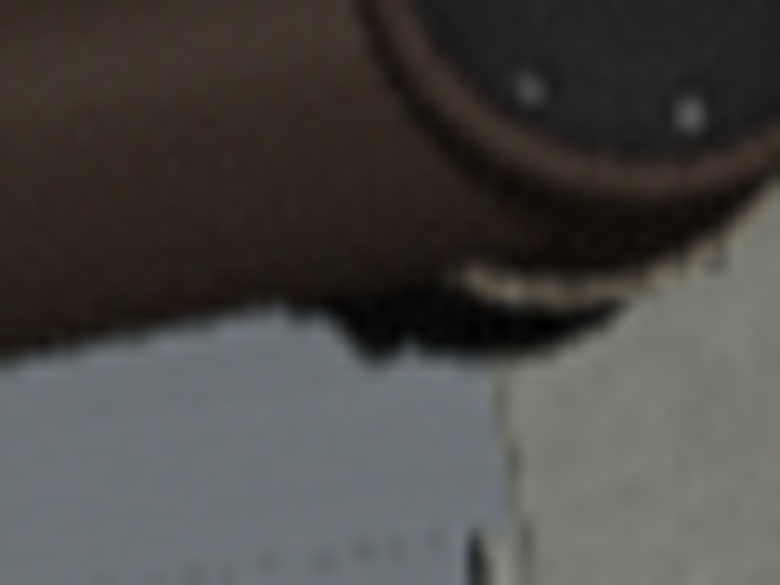

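Run:
```python
from kn import *
b=fixed("side");g=b[0].astype(float).mean(2)
np.set_printoptions(linewidth=200)
print(np.arange(272,296))
for r in range(178,200): print(r,g[r,272:296].astype(int))
K,P=b[1:]
print(proj((.5625,-.0662,.228),K,P),proj((.5625,-.0662,.19),K,P))
```

```text
[272 273 274 275 276 277 278 279 280 281 282 283 284 285 286 287 288 289 290 291 292 293 294 295]
178 [ 74  95  77  32   8  18  12  10   7  18  13  14  14  17  67  90  65  32  27  23  44  97 132 152]
179 [111 111 100  71  37  17  13  10  15  15  18   3  13  14  63  91  64  23  24  41  69 104 112 105]
180 [143 137 129 120  75  15   6  12  17  13  11  17  16  14  69  86  64  24  36  74 101 112 112 111]
181 [147 147 147 145  98  14  17  16   5  14  10  17   8  21  60  87  78  66  75 101 110 111 113 116]
182 [147 146 149 148 102  10  12  12   8  18  17  19  11  18  41  67  92 102 108 111 112 113 114 114]
183 [145 150 148 148 106  33   8  14  13  15  14  15  12  15  19  40  90 112 112 111 110 111 113 113]
184 [148 147 148 147 129  79  16  14  15  14   9  13  13   5  27  64 102 112 111 110 111 111 115 112]
185 [148 148 149 148 149 120  86  63  40  30  31  28  42  65  90 118 132 126 120 113 109 110 111 112]
186 [149 148 148 145 146 147 137 114  92  92  95  91 103 119 142 151 150 145 137 129 125 118 111 110]
187 [151 148 150 148 147 148 148 128 118 132 132 126 138 149 149 150 149 150 150 150
[... 597 characters left out ...]
151 150 151 151 152 146 131 111]
194 [150 151 148 150 148 143 132 115 108 114 114 121 131 134 146 150 152 151 151 149 141 130 124 123]
195 [149 148 148 146 145 125 114 119 121 123 128 134 129 114 133 148 152 150 146 133 119 126 147 153]
196 [151 150 148 149 147 116 103 111 112 113 123 132 135 128 139 150 150 146 128 117 130 151 163 161]
197 [152 151 152 150 150 134 104 112 120 121 126 121 142 152 149 153 145 126 119 136 155 160 160 162]
198 [151 152 150 154 152 152 141 133 132 130 134 135 145 149 145 138 127 123 140 156 162 160 160 158]
199 [149 151 151 153 153 154 152 153 153 150 151 152 151 147 128 114 131 151 157 158 157 158 157 158]
[281.59632808 185.70958286] [281.36808632 195.88170526]
```

Emit:
send_rows([
  [[130,-0.05,0.3,0.05,0,0,0],[130,0,0.3,0,0,0,0],[130,0,0.3,0,0,0,0],[130,0,0.2,0,0,0,0],[130,0,0,0,0,0,0]],
])

```text
time_s: 7.77
eef_pos: [0.5609, -0.066, 0.3112]
tool_rot: [-1.569, -0.077, 0.079]
force: [-0.1, -0.6, -1.2]
width: 0.557
```

```bash
python3 -c "
from kn import *
state()"
```

```text
t 7.77 tcp [ 0.5609 -0.066   0.3112] x [ 0.995  0.099 -0.001] y [-0.001 -0.    -1.   ] z [-0.099  0.995  0.   ] F [-0.13 -0.57 -1.21] W [ 0.04 -0.   -0.  ] w 0.557 q [ 0.229  0.174 -0.224 -0.    -1.174 -1.701]
```

Emit:
send_rows([
  [[130,0,0.2,0,0,0,0],[130,0,0.2,0,0,0,0],[130,0,0.2,0,0,0,0],[130,0,0.2,0,0,0,0],[130,0,0,0,0,0,0]],
])

```text
time_s: 8.18
eef_pos: [0.5609, -0.066, 0.3034]
tool_rot: [-1.569, -0.077, 0.078]
force: [-0.2, -0.2, -1.3]
width: 0.556
```

```bash
python3 -c "
from kn import *
state()"
```

```text
t 8.18 tcp [ 0.5609 -0.066   0.3034] x [ 0.995  0.099 -0.001] y [-0.001  0.    -1.   ] z [-0.099  0.995  0.   ] F [-0.21 -0.16 -1.29] W [ 0.01  0.02 -0.03] w 0.556 q [ 0.229  0.179 -0.236 -0.    -1.157 -1.701]
```

Emit:
send_rows([
  [[130,0,0.2,0,0,0,0],[130,0,0.2,0,0,0,0],[130,0,0.2,0,0,0,0],[130,0,0.15,0,0,0,0],[130,0,0.15,0,0,0,0],[130,0,0,0,0,0,0]],
])

```text
time_s: 8.68
eef_pos: [0.5609, -0.066, 0.2945]
tool_rot: [-1.569, -0.077, 0.078]
force: [0.6, 0.4, -1.1]
width: 0.556
```

```bash
python3 -c "
from kn import *
state()"
```

```text
t 8.68 tcp [ 0.5609 -0.066   0.2945] x [ 0.995  0.099 -0.001] y [-0.001 -0.    -1.   ] z [-0.099  0.995  0.   ] F [ 0.6   0.43 -1.08] W [-0.01 -0.02 -0.04] w 0.556 q [ 0.229  0.185 -0.249 -0.    -1.137 -1.701]
```

Emit:
send_rows([
  [[130,0,0.1,0,0,0,0],[130,0,0.1,0,0,0,0],[130,0,0.1,0,0,0,0],[130,0,0.1,0,0,0,0],[130,0,0,0,0,0,0]],
])

```text
time_s: 9.1
eef_pos: [0.561, -0.066, 0.2907]
tool_rot: [-1.569, -0.077, 0.078]
force: [-0.7, -0.4, -1.6]
width: 0.555
```

```bash
python3 -c "
from kn import *
state()"
```

```text
t 9.1 tcp [ 0.561  -0.066   0.2907] x [ 0.995  0.099 -0.   ] y [-0. -0. -1.] z [-0.099  0.995  0.   ] F [-0.68 -0.42 -1.59] W [ 0.01 -0.01 -0.03] w 0.555 q [ 0.229  0.188 -0.254 -0.    -1.129 -1.701]
```

Emit:
send_rows([
  [[130,0,0.1,0,0,0,0],[130,0,0.1,0,0,0,0],[130,0,0.1,0,0,0,0],[130,0,0.1,0,0,0,0],[130,0,0,0,0,0,0]],
])

```text
time_s: 9.52
eef_pos: [0.561, -0.0661, 0.2867]
tool_rot: [-1.569, -0.077, 0.078]
force: [-0.9, -1.3, -1.2]
width: 0.558
```

```bash
python3 -c "
from kn import *
state()"
```

```text
t 9.52 tcp [ 0.561  -0.0661  0.2867] x [ 0.995  0.099 -0.   ] y [-0. -0. -1.] z [-0.099  0.995 -0.   ] F [-0.93 -1.26 -1.17] W [-0.22 -0.02 -0.02] w 0.558 q [ 0.229  0.191 -0.26   0.    -1.12  -1.701]
```

Emit:
send_rows([
  [[130,0,0.1,0,0,0,0],[130,0,0.1,0,0,0,0],[130,0,0,0,0,0,0]],
])

```text
time_s: 9.77
eef_pos: [0.561, -0.066, 0.2847]
tool_rot: [-1.569, -0.078, 0.078]
force: [0.0, -0.5, -2.1]
width: 0.56
```

```bash
python3 -c "
from kn import *
state()"
```

```text
t 9.77 tcp [ 0.561  -0.066   0.2847] x [ 0.995  0.099 -0.   ] y [-0. -0. -1.] z [-0.099  0.995 -0.   ] F [ 0.04 -0.52 -2.13] W [-0.38  0.08  0.01] w 0.56 q [ 0.229  0.192 -0.263 -0.    -1.116 -1.701]
```

Emit:
send_rows([
  [[130,0,0.05,0,0,0,0],[130,0,0.05,0,0,0,0],[130,0,0,0,0,0,0]],
])

```text
time_s: 10.02
eef_pos: [0.561, -0.0661, 0.2839]
tool_rot: [-1.569, -0.078, 0.078]
force: [-0.8, -1.9, -0.8]
width: 0.555
```

```bash
python3 -c "
from kn import *
state()"
```

```text
t 10.02 tcp [ 0.561  -0.0661  0.2839] x [ 0.995  0.099 -0.   ] y [-0. -0. -1.] z [-0.099  0.995 -0.   ] F [-0.77 -1.92 -0.8 ] W [-0.46  0.14  0.02] w 0.555 q [ 0.229  0.193 -0.264  0.    -1.114 -1.701]
```

Emit:
send_rows([
  [[130,0,0,-0.05,0,0,0],[130,0,0.05,0,0,0,0],[130,0,0,0,0,0,0]],
])

```text
time_s: 10.27
eef_pos: [0.5611, -0.0664, 0.2833]
tool_rot: [-1.569, -0.078, 0.078]
force: [-0.4, 0.2, -1.5]
width: 0.558
```

```bash
python3 -c "
from kn import *
state()"
```

```text
t 10.27 tcp [ 0.5611 -0.0664  0.2833] x [0.995 0.099 0.   ] y [-0.  0. -1.] z [-0.099  0.995  0.   ] F [-0.41  0.18 -1.51] W [-0.05  0.02 -0.05] w 0.558 q [ 0.228  0.194 -0.265 -0.    -1.112 -1.7  ]
```

Lateral load is gone. I'll continue down to the thread.

Emit:
send_rows([
  [[130,0,0.05,0,0,0,0],[130,0,0.05,0,0,0,0],[130,0,0,0,0,0,0]],
])

```text
time_s: 10.52
eef_pos: [0.5612, -0.0665, 0.2825]
tool_rot: [-1.569, -0.078, 0.078]
force: [-0.8, 0.3, 0.1]
width: 0.56
```

```bash
python3 -c "
from kn import *
state()"
```

```text
t 10.52 tcp [ 0.5612 -0.0665  0.2825] x [0.995 0.099 0.   ] y [ 0.  0. -1.] z [-0.099  0.995  0.   ] F [-0.76  0.34  0.12] W [0.14 0.1  0.03] w 0.56 q [ 0.228  0.194 -0.266  0.    -1.11  -1.7  ]
```

Emit:
send_rows([
  [[130,0,0.05,0,0,0,0],[130,0,0,0,0,0,0]],
])

```text
time_s: 10.68
eef_pos: [0.5613, -0.0665, 0.2823]
tool_rot: [-1.569, -0.078, 0.077]
force: [-1.3, -0.4, 4.0]
width: 0.554
```

```bash
python3 -c "
from kn import *
state()"
```

```text
t 10.68 tcp [ 0.5613 -0.0665  0.2823] x [0.995 0.099 0.001] y [ 0.001 -0.    -1.   ] z [-0.099  0.995 -0.   ] F [-1.29 -0.41  3.97] W [0.23 0.37 0.  ] w 0.554 q [ 0.228  0.194 -0.266  0.    -1.11  -1.7  ]
```

Emit:
send_rows([
  [[50,0,-0.03,0,0,0,0],[50,0,0,0,0,0,0],[50,0,0,0,0,0,0],[50,0,0,0,0,0,0],[50,0,0,0,0,-7,0],[50,0,0,0,0,-7,0],[50,0,0,0,0,-7,0],[50,0,0,0,0,-7,0],[50,0,0,0,0,-7,0],[50,0,0,0,0,-7,0],[50,0,0,0,0,-7,0],[50,0,0,0,0,-7,0],[50,0,0,0,0,-7,0],[50,0,0,0,0,-7,0],[50,0,0,0,0,-7,0],[50,0,0,0,0,-7,0],[50,0,0,0,0,-6,0],[50,0,0,0,0,0,0],[50,0,0,0,0,0,0]],
])

```text
time_s: 12.27
eef_pos: [0.5611, -0.0665, 0.2821]
tool_rot: [-1.162, -1.279, 1.279]
force: [0.2, -0.7, -0.1]
width: 0.801
```

Run:
```python
from kn import *
state()
d=robot.get_image("wrist");cv2.imwrite("pics/w10.png",d["image"][:,:,::-1])
b=fixed("side");crop(b[0],(280,175),60,45,13,"s10");state()
K=d["mtx"];P=d["mount"]
```

```text
t 12.27 tcp [ 0.5611 -0.0665  0.2821] x [-0.095  0.995  0.   ] y [-0.  0. -1.] z [-0.995 -0.095  0.   ] F [ 0.19 -0.72 -0.05] W [-0.02  0.01  0.01] w 0.801 q [ 0.228  0.195 -0.266 -0.    -1.11  -0.133]
t 12.37 tcp [ 0.5611 -0.0665  0.2822] x [-0.095  0.995  0.   ] y [-0.  0. -1.] z [-0.995 -0.095  0.   ] F [-0.52 -0.42  0.81] W [-0.03  0.04  0.01] w 0.799 q [ 0.228  0.194 -0.266 -0.    -1.11  -0.133]
```

View pics/w10.png

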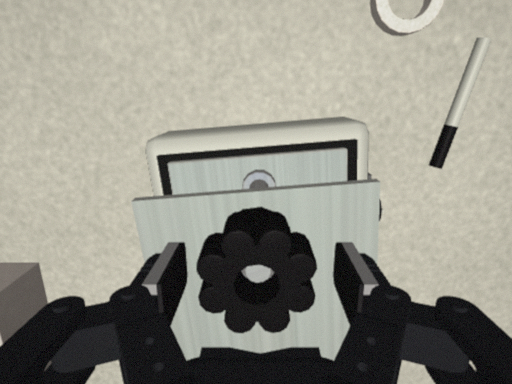

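View pics/s10.png

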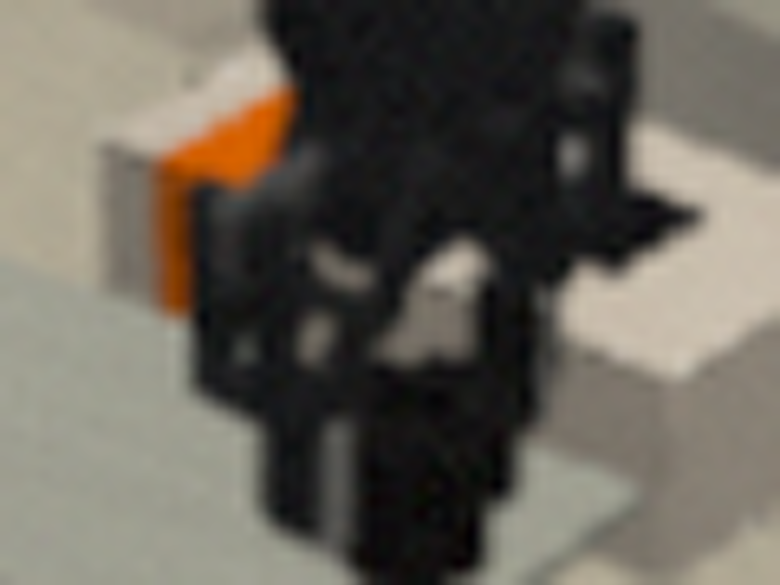

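Run:
```python
from kn import *
im=cv2.imread("pics/w10.png");c=im[225:340,190:330]
cv2.imwrite("pics/w10c.png",cv2.convertScaleAbs(cv2.resize(c,None,fx=5,fy=5,interpolation=cv2.INTER_CUBIC),alpha=1.8))
```

```text
(no output)
```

View pics/w10c.png

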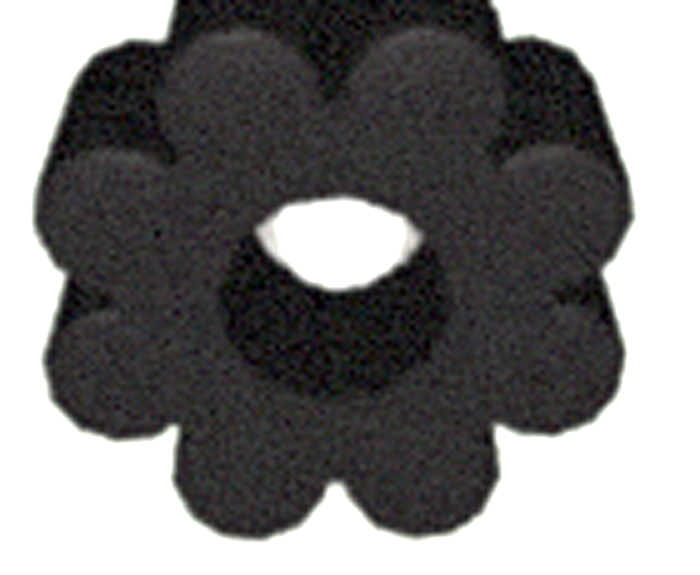

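Emit:
send_rows([
  [[90,0,0,-0.13,0,0,0],[105,0,0,0,0,0,0],[130,0,0,0,0,0,0],[130,0,0,0,0,0,0],[130,0,0,0,0,0,0],[130,0,0,0,0,0,0],[130,0,0,0,0,0,0]],
])

```text
time_s: 12.95
eef_pos: [0.5626, -0.0664, 0.2825]
tool_rot: [-1.161, -1.282, 1.281]
force: [0.2, -0.3, 1.9]
width: 0.558
```

```bash
python3 -c "
from kn import *
state()"
```

```text
t 12.95 tcp [ 0.5626 -0.0664  0.2825] x [-0.099  0.995 -0.   ] y [ 0.001 -0.    -1.   ] z [-0.995 -0.099 -0.001] F [ 0.21 -0.29  1.9 ] W [-0.08 -0.06 -0.02] w 0.558 q [ 0.228  0.196 -0.263  0.    -1.11  -0.129]
```

Emit:
send_rows([
  [[130,0,0.02,0,0,-4,0],[130,0,-0.02,0,0,-6,0],[130,0,-0.02,0,0,-6,0],[130,0,-0.02,0,0,-6,0],[130,0,0,0,0,0,0]],
])

```text
time_s: 13.37
eef_pos: [0.5627, -0.0664, 0.2832]
tool_rot: [-0.938, -1.559, 1.559]
force: [-0.2, -1.3, 4.6]
width: 0.556
```

```bash
python3 -c "
from kn import *
state()"
```

```text
t 13.37 tcp [ 0.5627 -0.0664  0.2832] x [-0.469  0.883 -0.001] y [ 0.001 -0.    -1.   ] z [-0.883 -0.469 -0.001] F [-0.2  -1.29  4.59] W [-0.06  0.05  0.03] w 0.556 q [ 0.228  0.196 -0.263  0.    -1.112  0.26 ]
```

Emit:
send_rows([
  [[130,0,-0.02,0,0,-6,0],[130,0,-0.02,0,0,-6,0],[130,0,-0.02,0,0,-6,0],[130,0,-0.02,0,0,-6,0],[130,0,-0.02,0,0,-6,0],[130,0,0,0,0,0,0]],
])

```text
time_s: 13.87
eef_pos: [0.5625, -0.0663, 0.2841]
tool_rot: [-0.55, -1.904, 1.903]
force: [-0.2, 1.0, 5.5]
width: 0.56
```

```bash
python3 -c "
from kn import *
state()"
```

```text
t 13.87 tcp [ 0.5625 -0.0663  0.2841] x [-0.846  0.532 -0.001] y [ 0.001  0.    -1.   ] z [-0.532 -0.846 -0.   ] F [-0.22  1.01  5.46] W [ 0.11  0.28 -0.03] w 0.56 q [ 0.228  0.195 -0.261  0.    -1.114  0.781]
```

Emit:
send_rows([
  [[130,0,-0.02,0,0,-6,0],[130,0,-0.02,0,0,-6,0],[130,0,-0.02,0,0,-6,0],[130,0,-0.02,0,0,-6,0],[130,0,-0.02,0,0,-6,0],[130,0,-0.02,0,0,-6,0],[130,0,0,0,0,0,0]],
])

```text
time_s: 14.45
eef_pos: [0.5623, -0.0663, 0.2853]
tool_rot: [-0.073, 2.187, -2.187]
force: [-1.7, 0.7, 5.3]
width: 0.557
```

```bash
python3 -c "
from kn import *
state()"
```

```text
t 14.45 tcp [ 0.5623 -0.0663  0.2853] x [-0.998 -0.067 -0.   ] y [ 0.  0. -1.] z [ 0.067 -0.998 -0.   ] F [-1.68  0.75  5.34] W [ 0.24  0.61 -0.02] w 0.557 q [ 0.228  0.194 -0.26  -0.    -1.117  1.409]
```

Emit:
send_rows([
  [[130,0,-0.02,0,0,-6,0],[130,0,-0.02,0,0,-6,0],[130,0,-0.01,0,0,-3,0],[130,0,-0.01,0,0,-3,0],[130,0,-0.01,0,0,-3,0],[130,0,0,0,0,0,0]],
])

```text
time_s: 14.95
eef_pos: [0.5621, -0.0664, 0.286]
tool_rot: [-0.434, 1.984, -1.984]
force: [-3.1, -0.2, 6.0]
width: 0.559
```

```bash
python3 -c "
from kn import *
state()"
```

```text
t 14.95 tcp [ 0.5621 -0.0664  0.286 ] x [-0.909 -0.417  0.   ] y [-0. -0. -1.] z [ 0.417 -0.909  0.   ] F [-3.13 -0.18  6.02] W [ 0.18  1.01 -0.01] w 0.559 q [ 0.228  0.193 -0.259  0.    -1.119  1.773]
```

Emit:
send_rows([
  [[130,0.04,-0.01,-0.01,0,-3,0],[130,0,-0.01,0,0,-3,0],[130,0,-0.01,0,0,-3,0],[130,0,0,0,0,0,0]],
])

```text
time_s: 15.28
eef_pos: [0.5617, -0.0666, 0.2862]
tool_rot: [-0.571, 1.888, -1.888]
force: [-1.7, -0.5, 6.6]
width: 0.557
```

```bash
python3 -c "
from kn import *
state()"
```

```text
t 15.28 tcp [ 0.5617 -0.0666  0.2862] x [-0.833 -0.554  0.   ] y [-0. -0. -1.] z [ 0.554 -0.833 -0.   ] F [-1.72 -0.51  6.57] W [0.12 0.88 0.02] w 0.557 q [ 0.228  0.193 -0.259  0.    -1.119  1.93 ]
```

Emit:
send_rows([
  [[130,0.02,-0.01,0,0,-3,0],[130,0,-0.01,0,0,-3,0],[130,0,0,0,0,0,0],[130,0,0,0,0,0,0]],
])

```text
time_s: 15.62
eef_pos: [0.5613, -0.0667, 0.2862]
tool_rot: [-0.655, 1.823, -1.823]
force: [-2.7, 0.1, 6.1]
width: 0.558
```

```bash
python3 -c "
from kn import *
state()"
```

```text
t 15.62 tcp [ 0.5613 -0.0667  0.2862] x [-0.772 -0.636  0.001] y [-0.001 -0.    -1.   ] z [ 0.636 -0.772 -0.   ] F [-2.75  0.1   6.05] W [ 0.09  0.96 -0.01] w 0.558 q [ 0.228  0.192 -0.26   0.    -1.12   2.032]
```

Emit:
send_rows([
  [[130,0,-0.01,0,0,-2,0],[130,0,-0.01,0,0,-2,0],[130,0,0,0,0,0,0],[130,0,0,0,0,0,0]],
])

```text
time_s: 15.95
eef_pos: [0.5614, -0.0667, 0.2863]
tool_rot: [-0.709, 1.778, -1.778]
force: [-2.6, 0.4, 5.5]
width: 0.554
```

```bash
python3 -c "
from kn import *
state()"
```

```text
t 15.95 tcp [ 0.5614 -0.0667  0.2863] x [-0.726 -0.688  0.001] y [-0.001 -0.    -1.   ] z [ 0.688 -0.726 -0.   ] F [-2.57  0.41  5.54] W [-0.15  1.13 -0.06] w 0.554 q [ 0.228  0.192 -0.259  0.    -1.12   2.101]
```

Emit:
send_rows([
  [[130,0,-0.01,0,0,-3,0],[130,0,-0.01,0,0,-3,0],[130,0,0,0,0,0,0],[130,0,0,0,0,0,0]],
])

```text
time_s: 16.28
eef_pos: [0.5614, -0.0668, 0.2863]
tool_rot: [-0.788, 1.709, -1.709]
force: [-1.9, -2.1, 4.2]
width: 0.556
```

Run:
```python
from kn import *
state()
b=fixed("side");crop(b[0],(280,175),60,45,13,"s12");d=robot.get_image("wrist");cv2.imwrite("pics/w12.png",d["image"][:,:,::-1])
```

```text
t 16.28 tcp [ 0.5614 -0.0668  0.2863] x [-0.65  -0.76   0.001] y [-0.001 -0.    -1.   ] z [ 0.76 -0.65 -0.  ] F [-1.93 -2.09  4.23] W [-0.67  1.11  0.  ] w 0.556 q [ 0.228  0.192 -0.259  0.    -1.12   2.206]
```

View pics/s12.png

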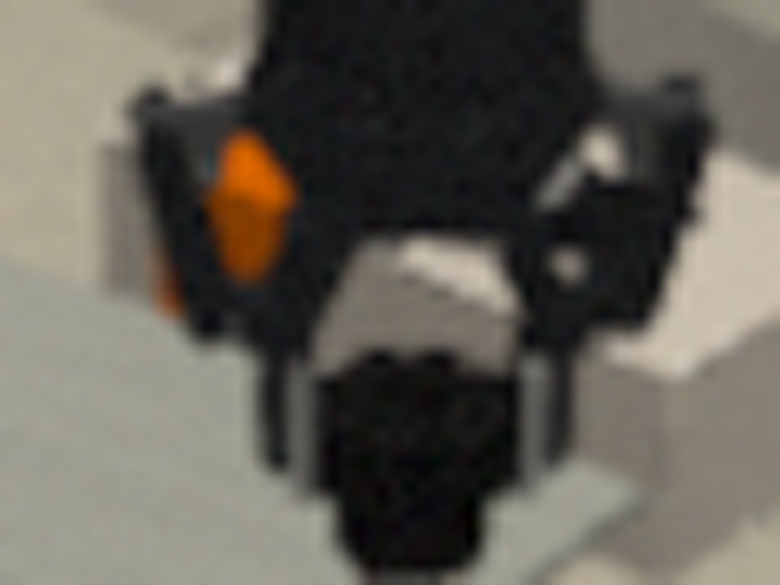

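View pics/w12.png

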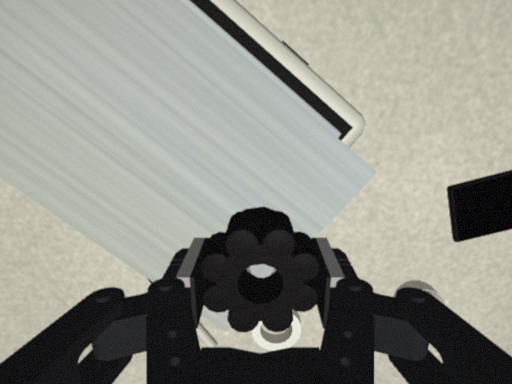

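Emit:
send_rows([
  [[130,0.02,0,0.02,0,-3,0],[130,0,0,0,0,-3,0],[130,0,0,0,0,0,0],[130,0,0,0,0,0,0]],
])

```text
time_s: 16.72
eef_pos: [0.5621, -0.0666, 0.286]
tool_rot: [-0.861, 1.638, -1.637]
force: [0.3, 0.5, -0.8]
width: 0.559
```

Run:
```python
from kn import *
state()
```

```text
t 16.72 tcp [ 0.5621 -0.0666  0.286 ] x [-0.566 -0.824 -0.001] y [ 0.     0.001 -1.   ] z [ 0.824 -0.566  0.   ] F [ 0.26  0.48 -0.81] W [ 0.16 -0.17  0.02] w 0.559 q [ 2.280e-01  1.930e-01 -2.590e-01 -1.000e-03 -1.118e+00  2.312e+00]
```

Emit:
send_rows([
  [[130,0,0,0,0,-5,0],[130,0,0.1,0,0,0,0],[130,0,0.1,0,0,0,0],[130,0,0.1,0,0,0,0],[130,0,0.1,0,0,0,0],[130,0,0,0,0,0,0]],
])

```text
time_s: 17.22
eef_pos: [0.5618, -0.0668, 0.282]
tool_rot: [-0.921, 1.577, -1.576]
force: [-0.2, -0.6, -0.1]
width: 0.555
```

Run:
```python
from kn import *
state()
```

```text
t 17.22 tcp [ 0.5618 -0.0668  0.282 ] x [-0.491 -0.871  0.   ] y [-0.  0. -1.] z [ 0.871 -0.491 -0.   ] F [-0.18 -0.63 -0.15] W [0.03 0.03 0.05] w 0.555 q [ 0.227  0.196 -0.265 -0.    -1.11   2.401]
```

Dropped 4 mm freely. I'll continue down to the thread in small steps.

Emit:
send_rows([
  [[130,0,0.05,0,0,0,0],[130,0,0.05,0,0,0,0],[130,0,0,0,0,0,0]],
])

```text
time_s: 17.47
eef_pos: [0.5619, -0.0668, 0.2815]
tool_rot: [-0.921, 1.575, -1.576]
force: [-0.1, -0.2, 0.9]
width: 0.554
```

Run:
```python
from kn import *
state()
```

```text
t 17.47 tcp [ 0.5619 -0.0668  0.2815] x [-0.49  -0.872 -0.   ] y [ 0. -0. -1.] z [ 0.872 -0.49   0.   ] F [-0.08 -0.17  0.91] W [ 0.08  0.12 -0.01] w 0.554 q [ 0.227  0.196 -0.266  0.    -1.109  2.402]
```

Emit:
send_rows([
  [[130,0,0.04,0,0,0,0],[130,0,0,0,0,0,0]],
])

```text
time_s: 17.63
eef_pos: [0.562, -0.0669, 0.2814]
tool_rot: [-0.921, 1.575, -1.576]
force: [-1.6, 0.5, 3.2]
width: 0.555
```

Run:
```python
from kn import *
state()
```

```text
t 17.63 tcp [ 0.562  -0.0669  0.2814] x [-0.49  -0.872 -0.   ] y [ 0.001 -0.    -1.   ] z [ 0.872 -0.49   0.001] F [-1.65  0.52  3.18] W [0.23 0.41 0.01] w 0.555 q [ 0.227  0.196 -0.266  0.    -1.108  2.402]
```

Emit:
send_rows([
  [[130,0,0.01,0,0,3,0],[130,0,0.01,0,0,3,0],[130,0,0.02,0,0,6,0],[130,0,0.02,0,0,6,0],[130,0,0,0,0,0,0]],
])

```text
time_s: 18.05
eef_pos: [0.5623, -0.0668, 0.2808]
tool_rot: [-0.693, 1.789, -1.79]
force: [-0.5, 0.6, 1.9]
width: 0.56
```

Run:
```python
from kn import *
state()
```

```text
t 18.05 tcp [ 0.5623 -0.0668  0.2808] x [-0.738 -0.674 -0.001] y [ 0.001 -0.    -1.   ] z [ 0.674 -0.738  0.001] F [-0.48  0.61  1.94] W [ 0.   -0.15  0.03] w 0.56 q [ 0.227  0.197 -0.267  0.    -1.106  2.083]
```

Emit:
send_rows([
  [[130,0,0.02,0,0,6,0],[130,0,0.02,0,0,6,0],[130,0,0.02,0,0,6,0],[130,0,0.02,0,0,6,0],[130,0,0.02,0,0,6,0],[130,0,0,0,0,0,0]],
])

```text
time_s: 18.55
eef_pos: [0.5622, -0.0668, 0.2798]
tool_rot: [-0.231, 2.105, -2.105]
force: [-0.3, 0.1, 3.8]
width: 0.556
```

Run:
```python
from kn import *
state()
```

```text
t 18.55 tcp [ 0.5622 -0.0668  0.2798] x [-0.976 -0.218 -0.001] y [ 0.001 -0.    -1.   ] z [ 0.218 -0.976  0.   ] F [-0.27  0.08  3.78] W [ 0.05 -0.16  0.03] w 0.556 q [ 0.227  0.198 -0.268  0.    -1.104  1.563]
```

Good: total 48° forward. Continuing.

Emit:
send_rows([
  [[130,0,0.02,0,0,6,0],[130,0,0.02,0,0,6,0],[130,0,0.02,0,0,6,0],[130,0,0.02,0,0,6,0],[130,0,0.02,0,0,6,0],[130,0,0.02,0,0,6,0],[130,0,0,0,0,0,0]],
])

```text
time_s: 19.13
eef_pos: [0.5621, -0.0669, 0.2786]
tool_rot: [-0.412, -1.998, 1.998]
force: [0.3, 0.4, 3.3]
width: 0.559
```

Run:
```python
from kn import *
state()
```

```text
t 19.13 tcp [ 0.5621 -0.0669  0.2786] x [-0.919  0.395 -0.001] y [ 0.001 -0.    -1.   ] z [-0.395 -0.919 -0.   ] F [0.32 0.4  3.31] W [ 0.14 -0.04  0.01] w 0.559 q [ 0.227  0.199 -0.27   0.    -1.102  0.937]
```

Emit:
send_rows([
  [[130,0,0.02,0,0,6,0],[130,0,0.02,0,0,6,0],[130,0,0.02,0,0,6,0],[130,0,0.02,0,0,6,0],[130,0,0.02,0,0,6,0],[130,0,0.02,0,0,6,0],[130,0,0,0,0,0,0]],
])

```text
time_s: 19.72
eef_pos: [0.5622, -0.0671, 0.2775]
tool_rot: [-0.906, -1.594, 1.594]
force: [0.7, -0.6, 3.7]
width: 0.557
```

Run:
```python
from kn import *
state()
```

```text
t 19.72 tcp [ 0.5622 -0.0671  0.2775] x [-0.512  0.859 -0.001] y [ 0.001 -0.    -1.   ] z [-0.859 -0.512 -0.001] F [ 0.68 -0.55  3.75] W [-0.27 -0.14 -0.03] w 0.557 q [ 2.270e-01  1.990e-01 -2.720e-01  1.000e-03 -1.099e+00  3.100e-01]
```

Emit:
send_rows([
  [[130,0,0.02,0,0,6,0],[130,0,0.02,0,0,6,0],[130,0,0.02,0,0,6,0],[130,0,0.02,0,0,6,0],[130,0,0.02,0,0,6,0],[130,0,0,0,0,0,0]],
])

```text
time_s: 20.22
eef_pos: [0.562, -0.0671, 0.2766]
tool_rot: [-1.203, -1.22, 1.22]
force: [0.0, -0.2, 5.8]
width: 0.555
```

Run:
```python
from kn import *
state()
```

```text
t 20.22 tcp [ 0.562  -0.0671  0.2766] x [-0.015  1.    -0.   ] y [ 0.001 -0.    -1.   ] z [-1.    -0.015 -0.001] F [ 0.03 -0.17  5.78] W [-0.2   0.17 -0.01] w 0.555 q [ 2.270e-01  2.000e-01 -2.730e-01  1.000e-03 -1.097e+00 -2.130e-01]
```

Emit:
send_rows([
  [[130,0,0.02,0,0,6,0],[130,0,0.02,0,0,6,0],[130,0,0.02,0,0,6,0],[130,0,0.02,0,0,6,0],[130,0,0.02,0,0,6,0],[130,0,0,0,0,0,0]],
])

```text
time_s: 20.72
eef_pos: [0.5619, -0.0669, 0.2756]
tool_rot: [-1.408, -0.827, 0.827]
force: [-0.3, 0.2, 6.2]
width: 0.557
```

Run:
```python
from kn import *
state()
```

```text
t 20.72 tcp [ 0.5619 -0.0669  0.2756] x [0.487 0.873 0.   ] y [ 0.001 -0.    -1.   ] z [-0.873  0.487 -0.001] F [-0.34  0.24  6.16] W [0.07 0.27 0.02] w 0.557 q [ 0.227  0.201 -0.274  0.    -1.095 -0.736]
```

Emit:
send_rows([
  [[130,0,0.02,0,0,6,0],[130,0,0.02,0,0,6,0],[130,0,0.02,0,0,6,0],[130,0,0.02,0,0,6,0],[130,0,0.02,0,0,6,0],[130,0,0,0,0,0,0]],
])

```text
time_s: 21.22
eef_pos: [0.5621, -0.0668, 0.275]
tool_rot: [-1.53, -0.423, 0.421]
force: [-1.0, 0.7, 8.0]
width: 0.558
```

Run:
```python
from kn import *
state()
```

```text
t 21.22 tcp [ 0.5621 -0.0668  0.275 ] x [0.858 0.513 0.001] y [ 0.001  0.    -1.   ] z [-0.513  0.858 -0.001] F [-1.04  0.7   8.03] W [ 0.11  0.26 -0.04] w 0.558 q [ 0.228  0.201 -0.275  0.    -1.093 -1.26 ]
```

Emit:
send_rows([
  [[130,0,0.02,0,0,6,0],[130,0,0.02,0,0,6,0],[130,0,0.02,0,0,6,0],[130,0,0.02,0,0,6,0],[130,0,0.02,0,0,6,0],[130,0,0.02,0,0,6,0],[130,0,0,0,0,0,0]],
])

```text
time_s: 21.8
eef_pos: [0.5625, -0.0667, 0.2742]
tool_rot: [-1.569, 0.068, -0.072]
force: [-0.4, 0.1, 9.4]
width: 0.559
```

Run:
```python
from kn import *
state()
```

```text
t 21.8 tcp [ 0.5625 -0.0667  0.2742] x [ 0.996 -0.089  0.002] y [ 0.002  0.    -1.   ] z [0.089 0.996 0.   ] F [-0.4   0.1   9.36] W [0.2  0.14 0.01] w 0.559 q [ 0.228  0.202 -0.277  0.    -1.09  -1.888]
```

Emit:
send_rows([
  [[130,0,-0.04,0,0,0,0],[130,0,-0.04,0,0,0,0],[130,0,0,0,0,0,0]],
])

```text
time_s: 22.05
eef_pos: [0.5625, -0.0667, 0.2747]
tool_rot: [-1.57, 0.063, -0.067]
force: [0.3, -0.7, 6.7]
width: 0.56
```

Run:
```python
from kn import *
state()
```

```text
t 22.05 tcp [ 0.5625 -0.0667  0.2747] x [ 0.997 -0.083  0.002] y [ 0.002  0.    -1.   ] z [0.083 0.997 0.   ] F [ 0.3  -0.7   6.67] W [ 0.17 -0.22 -0.03] w 0.56 q [ 0.228  0.202 -0.276  0.    -1.091 -1.882]
```

Emit:
send_rows([
  [[130,0,-0.04,0,0,0,0],[130,0,-0.03,0,0,0,0],[130,0,0,0,0,0,0]],
])

```text
time_s: 22.3
eef_pos: [0.5624, -0.0667, 0.2748]
tool_rot: [-1.569, 0.068, -0.07]
force: [2.4, 0.5, 3.3]
width: 0.554
```

Run:
```python
from kn import *
state()
```

```text
t 22.3 tcp [ 0.5624 -0.0667  0.2748] x [ 0.996 -0.088  0.002] y [ 0.002  0.    -1.   ] z [0.088 0.996 0.   ] F [2.39 0.51 3.25] W [ 0.21 -0.99  0.05] w 0.554 q [ 0.227  0.202 -0.275  0.    -1.092 -1.886]
```

Emit:
send_rows([
  [[130,0,0.02,0,0,6,0],[130,0,0.02,0,0,6,0],[130,0,0.02,0,0,6,0],[130,0,0.02,0,0,6,0],[130,0,0.02,0,0,6,0],[130,0,0.02,0,0,6,0],[130,0,0,0,0,0,0]],
])

```text
time_s: 22.88
eef_pos: [0.5621, -0.0668, 0.2736]
tool_rot: [-1.495, 0.566, -0.567]
force: [1.2, -0.1, 5.4]
width: 0.555
```

Run:
```python
from kn import *
state()
```

```text
t 22.88 tcp [ 0.5621 -0.0668  0.2736] x [ 0.749 -0.662  0.001] y [ 0.001 -0.    -1.   ] z [0.662 0.749 0.   ] F [ 1.21 -0.11  5.38] W [-0.13 -0.53 -0.1 ] w 0.555 q [ 0.227  0.203 -0.277  0.    -1.09  -2.522]
```

Emit:
send_rows([
  [[130,0,0.02,0,0,5,0],[130,0,0.01,0,0,5,0],[130,0,-0.02,0,0,0,0],[130,0,-0.02,0,0,0,0],[130,0,0,0,0,0,0]],
])

```text
time_s: 23.3
eef_pos: [0.5621, -0.0669, 0.2733]
tool_rot: [-1.456, 0.696, -0.697]
force: [2.1, -0.6, 3.9]
width: 0.553
```

Run:
```python
from kn import *
state()
```

```text
t 23.3 tcp [ 0.5621 -0.0669  0.2733] x [ 0.628 -0.779  0.   ] y [ 0.001 -0.    -1.   ] z [0.779 0.628 0.   ] F [ 2.1  -0.59  3.9 ] W [-0.29 -1.02 -0.03] w 0.553 q [ 0.227  0.203 -0.277  0.    -1.09  -2.69 ]
```

Now release, lift away, and look.

Emit:
send_rows([
  [[40,0,0,0,0,0,0],[30,0,0,0,0,0,0],[0,0,0,0,0,0,0],[0,0,0,0,0,0,0],[0,0,0,0,0,0,0],[0,0,0,0,0,0,0],[0,0,-1.0,0,0,0,0],[0,0,-2.0,0,0,0,0],[0,0,-2.0,0,0,0,0],[0,0,-2.0,0,0,0,0],[0,2.0,-2.0,0,0,0,0],[0,2.0,-2.0,0,0,0,0],[0,2.0,0,0,0,0,0],[0,2.0,0,0,0,0,0],[0,0,0,0,0,0,0],[0,0,0,0,0,0,0]],
])

```text
time_s: 24.63
eef_pos: [0.612, -0.1299, 0.3832]
tool_rot: [-1.455, 0.701, -0.7]
force: [-0.0, 0.6, -0.4]
width: 1.002
```

Run:
```python
from kn import *
state()
b=fixed("side");crop(b[0],(262,195),80,60,10,"s20");d=robot.get_image("wrist");cv2.imwrite("pics/w20.png",d["image"][:,:,::-1])
```

```text
t 24.63 tcp [ 0.612  -0.1299  0.3832] x [ 0.624 -0.782 -0.   ] y [-0.001  0.    -1.   ] z [ 0.782  0.624 -0.   ] F [-0.03  0.63 -0.36] W [0.05 0.04 0.04] w 1.002 q [ 0.102  0.24   0.024 -0.    -1.356 -2.57 ]
```

View pics/s20.png

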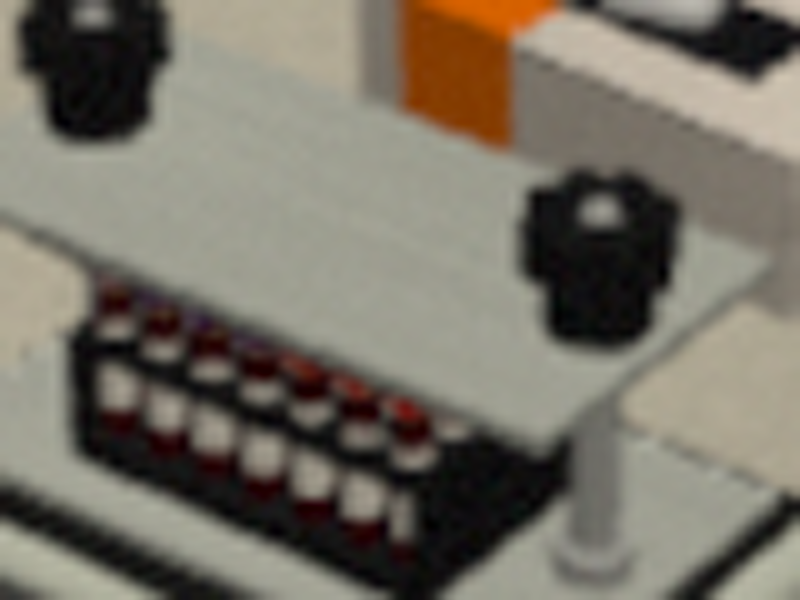

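View pics/w20.png

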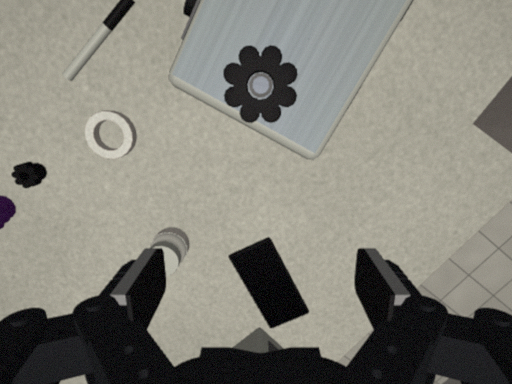

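Run:
```python
from kn import *
print(robot.finish_job())
```

```text
the job is handed in; nothing more can be done
None
```

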